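# Free the eccentric cam and close the stone clamp

## Task

Clamp the dark sharpening stone on the plywood board for use. First, with the slide still back, turn the red cam by its lever until its low point (white dot) faces the slide's brass roller, which puts the lever square across the slide on the board's left side; then push the slide's yellow plate forward until the jaw holds the stone flat and square against the fence. Only push with the fingers, lift nothing, leave the things around the clamp where they stand, and leave the clamp closed with the robot clear.

Things in the scene. Friction and masses are not known exactly. Their poses are not given: they have to be found in the camera images.
- clamp: The fixed plywood board of the clamp, 315 x 170 x 12 mm; its place and heading vary. Origin on the bench surface, straight below the cam's spindle; x points forward along the slide's travel, from the push plate to the fence, y to the board's left, z up. It reaches from x = -145 to +170 mm. Two guides, tops 24 mm above the bench, flank the slide at y = +-34 mm, x = -123 to +43 mm.
- cam_spindle (a point): Top of the cam's upright steel spindle, on the turning axis, 58 mm above the bench. The red cam disc is 68 mm across, 24 to 40 mm above the bench, its centre 14 mm off the spindle: its rim is 20 mm from the spindle at the low point, 48 mm at the high point.
- cam (a joint): Angle of the cam, rad: 0 when its low point (white dot) faces the brass roller (clamp -x) and the lever points to clamp +y. Positive is clockwise from above, swinging the lever forward over the stone, then right. Starts at 1.25 to 2.2: turn it anticlockwise. No stop or catch at 0; limits -0.7 and 2.6. Friction 0.35 N m (4.5 N at the knob); it stays where it is left, without coasting.
- cam_knob (a point): Middle of the black upright knob at the end of the cam's lever, 75 mm above the bench and 80 mm from the spindle. The knob is an 18 mm thick upright pin, 50 to 95 mm above the bench; the lever (14 mm wide) lies 42 to 50 mm above the bench. Push the knob sideways with a fingertip.
- low_dot (a point): The white dot on the cam's top near the rim at the low point, 7 mm across, 40 mm above the bench, 15 mm from the spindle.
- slide (a joint): Travel of the follower slide along clamp x, m, positive forward. Starts between -0.008 and 0; about 0.028 when the jaw has the stone home against the fence; limits -0.010 and 0.034. Friction 4 N; it stays where it is left. With the cam far from its low point the roller strikes the cam's rim and the slide cannot go home; pushing harder may force the cam.
- push_plate (a point): Point on the rear (robot-side) face of the slide's upright yellow push plate, at its middle, 55 mm above the bench. The plate is 46 mm wide across the slide, 12 mm thick, 13 to 67 mm above the bench. Push it along clamp +x.
- oil_stone: Loose dark sharpening stone, 140 x 50 x 16 mm, 0.35 kg, lying on the board between jaw and fence, its length across the board. Origin at the centre of its underside, 12 mm above the bench; its x axis is its length. Clamped home, its origin is at about x = +125 mm in the clamp frame.
- tape_white: Bystander: loose roll of white tape, 68 mm across, 25 mm high, beside the clamp. Origin at the centre of its underside.
- putty_tin: Bystander: loose small tin, white with a tan band, 72 mm across, 50 mm high, beside the clamp. Origin at the centre of its underside.
- chalk_reel: Bystander: loose round red chalk-line reel, 82 mm across, 60 mm high, beside the clamp. Origin at the centre of its underside.
- fence_face (a point): Middle of the face of the dark wooden fence, at x = +150 mm in the clamp frame. The fence is fixed to the board, 150 mm long, its top 36 mm above the bench.
- roller (a point): Top of the slide's upright brass roller, 16 mm across, 42 mm above the bench, at x = -58 mm plus travel in the clamp frame. It bears on the cam's rim.
- jaw_face (a point): Middle of the front face of the slide's light wooden jaw, at x = +72 mm plus travel in the clamp frame. The jaw is 110 mm long, its top 36 mm above the bench.
There are look-alikes about, which are no part of the job. There is more than one size of the oil_stone; the job needs the middle-sized.

How it is judged:
By the outcome, as a careful person would: the job done as asked, in the order asked, and still so for the second after the job is handed in, with the robot touching nothing.
It also fails if it takes over 51 s, if anything falls off the work surface, if the arm or the gripper's body presses on something with over 40 N, if the wrist force passes 120 N, or if a joint passes its speed limit or range.

## Robot

A 6-joint arm with a two-finger parallel gripper is mounted at the origin on a cart in front of the work surface, level with it; the furniture and walls round the work are solid. World frame = base frame: x ahead of the robot, y to its left, z up, the work surface at z = 0. Lengths are in m, angles in degrees, forces in N, time in s.
With the tool pointing down it reaches from about 0.325 to 0.775 m from the base axis. Payload 5.5 kg.
Tool frame: the origin (TCP) lies at the centre of the arm's flange, where the gripper is bolted on; the fingertips stand 182 mm ahead of it and the grasp point (between the pads) lies 163 mm ahead of it; z points along the fingers, y is the line along which they close (so a half turn about z gives the same grasp; the last joint's range is limited). The gripper opens to 88 mm and grips with 3 to 60 N. Pads are 20 mm wide; open, the fingers measure 115 mm over their backs; the gripper's body (75 mm by 178 mm) begins 61 mm behind the grasp point.
Start: joints at [-78.65, 5.22, 70.514, -0, 104.267, -3.249], TCP at [0.151, -0.581, 0.405] pointing down, gripper open.
Joint ranges: [-164.24, 164.24], [-49.07, 125.15], [9.68, 141.18], [-86.29, 266.29], [3.28, 154.24], [-151.56, 151.56]. Speed limits (degrees/s): [147.25, 147.25, 172.46, 180, 180, 180].

## Interface

Orientations are given as [roll, pitch, yaw] about the fixed x, y, z axes, in that order (R = Rz(yaw) Ry(pitch) Rx(roll)).
In Python, from station import r gives the robot as it stands. The module is installed in compiled form; this text tells all that it offers. Calls block until the motion is done:
- r.reach(position, orientation): joint-space move of the TCP to a pose.
- r.servo_line(position, rotation=None, speed=0.15): straight line of the TCP; rotation=None keeps the orientation; speed is the mean speed in m/s.
- r.move_joints(angles): joint-space move.
- r.let_go() and r.grab(squeeze=None): open the fingers fully, or close them until they stop; squeeze is the grip in N (None keeps the last).
- r.wait(seconds).
- r.inverse_kinematics(position, orientation): joint angles nearest the present ones, or None.
- r.sense(): the state.
- r.snapshot(name): name is "scene" or "side" or "wrist"; returns a dict with "frame" (480x640x3 uint8, red, green, blue), "fx", "fy", "cx", "cy" (pixels), "R" (3x3) and "t" (3): a world point X has camera coordinates R X + t. Camera axes: x right, y down, z forward; pixel columns grow to the right and rows downward; lengths in m; the calibration is good to about 2 mm. A picture is of the moment at which its call begins. There is no depth.
A pose or a line that the arm cannot do raises r.IKError and nothing moves.
- r.hand_in(): hands the job in; it is judged then, once.
The state is a dict: "clock": time; "joints": joint angles; "joint_vel": joint speeds; "joint_torque": joint torques, N m; "tcp_pos": TCP position; "orientation": TCP orientation; "contact_force": force on the tool from outside, world axes, zero at the start; "torque": the same for the moment, N m; "opening": finger opening in m; "gripper_force": force on a finger pad.
Only numpy, scipy, OpenCV 4.12 (cv2) and the standard library are available. Lean on these libraries where they do the work, as an engineer would, in place of code of your own. Each camera call takes 0.05 s, during which the arm holds its last target. There are 200 camera calls.

## Working session

There is one attempt and no reset: what is moved stays moved. The work goes in short steps, each a Python script; the robot and the scene stay as the last script left them, time stands still between calls to the robot, and variables do not carry over. Pictures are saved under pics/ and viewed, at most 10 in all, crops included, and the job is handed in when it is done.

```bash
mkdir -p pics; python3 - <<'E'
from station import r
import cv2,numpy as np
for n in("scene","side"):
    s=r.snapshot(n);cv2.imwrite(f"pics/{n}0.png",s["frame"][:,:,::-1]);np.savez(n+"0.npz",**s)
    print(n,s["fx"],s["cx"],s["cy"],(-np.array(s["R"]).T@np.array(s["t"])).round(3))
print(r.sense()["clock"])
E
```

```text
scene 519.385272427164 314.37514624730863 237.34391671910277 [-0.236  0.704  0.875]
side 478.54125584667304 322.95030012459324 233.19373325798838 [0.376 0.868 0.635]
0.1
```

View pics/scene0.png

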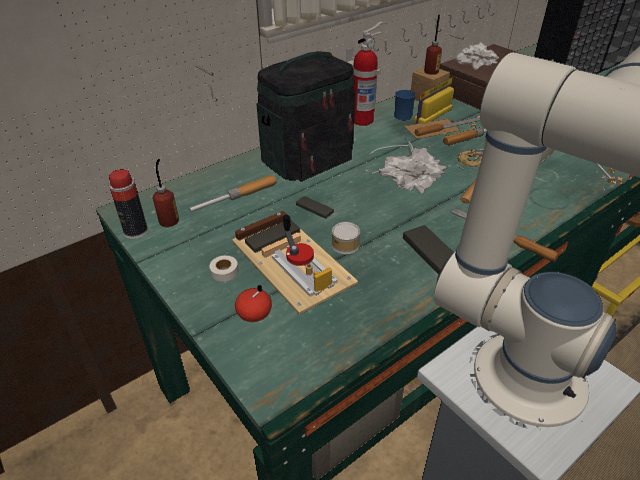

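View pics/side0.png

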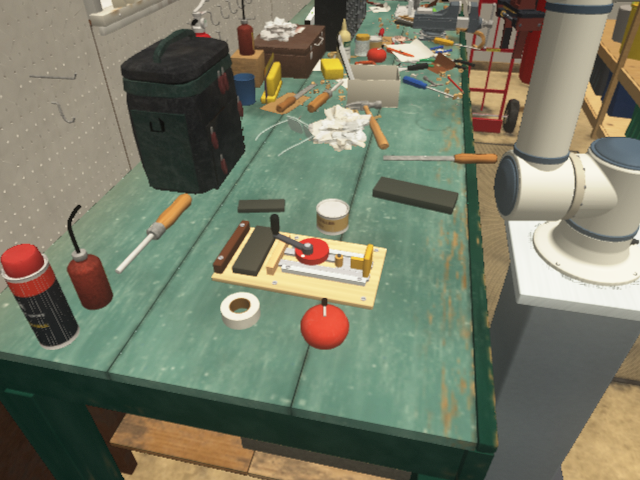

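Three dark stones are visible: one on the board (side px 257,250), a smaller one on the bench (261,206) and a larger one on the bench (415,194). The one on the board is middle-sized and lies between jaw and fence, so it is the one meant. I'll check this in an enlarged crop.

```bash
python3 - <<'E'
import cv2,numpy as np
a=cv2.imread("pics/side0.png")[195:315,200:400]; b=cv2.imread("pics/scene0.png")[200:320,220:380]
a=cv2.resize(a,None,fx=2.5,fy=2.5,interpolation=cv2.INTER_CUBIC) #500x300
b=cv2.resize(b,None,fx=2.5,fy=2.5,interpolation=cv2.INTER_CUBIC) #400x300
c=np.zeros((600,500,3),np.uint8);c[:300]=a;c[300:,:400]=b
cv2.imwrite("pics/crop0.png",c)
E
```

```text
(no output)
```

View pics/crop0.png

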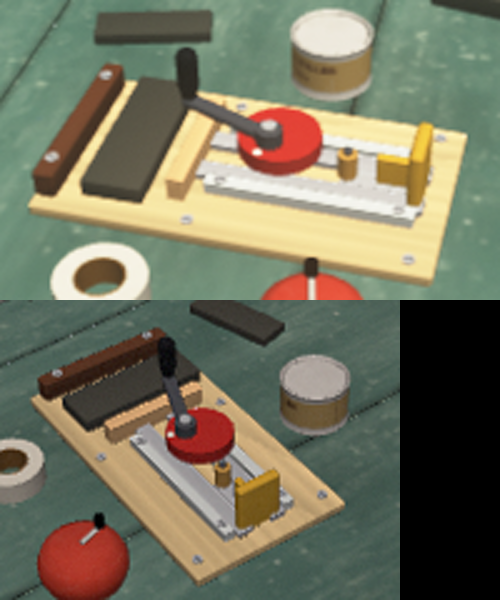

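The crop shows the stone on the board lying between the jaw and the fence. The lever points forward and a little right, and the white dot is towards board-left. Next I'll cast the board corners onto z=12 mm, and the spindle and knob onto their heights, from both views.

```bash
cat >h.py <<'E'
import numpy as np,cv2
def ray(s,u,v,z):
    R=np.array(s["R"]);t=np.array(s["t"]);c=-R.T@t
    d=R.T@np.array([(u-s["cx"])/s["fx"],(v-s["cy"])/s["fy"],1]);return (c+d*(z-c[2])/d[2])
E
python3 - <<'E'
from h import *
A=np.load("side0.npz");B=np.load("scene0.npz")
a=lambda u,v,z:ray(A,200+u/2.5,195+v/2.5,z).round(3)[:2]
b=lambda u,v,z:ray(B,220+u/2.5,200+(v-300)/2.5,z).round(3)[:2]
print("spindle",a(269,124,.058),b(186,420,.058))
print("knobtop",a(186,52,.095),b(167,342,.095))
print("dot",a(257,152,.04),b(170,435,.04))
for n,p,q in(("FL",(32,208),(32,400)),("RL",(433,278),(201,579)),("RR",(466,132),(343,502))):print(n,a(*p,.012),b(*q,.012))
print("plate top mid rear",a(428,126,.067),b(258,476,.067))
print("roller",a(347,150,.042),b(223,464,.042))
print("tin",a(332,28,.05),b(315,370,.05),"tape",a(100,270,.025),b(12,460,.025))
print("reel",ray(A,325,322,.03),ray(B,253,303,.03))
E
```

```text
spindle [0.556 0.174] [0.551 0.173]
knobtop [0.628 0.145] [0.623 0.143]
dot [0.562 0.187] [0.56  0.187]
FL [0.723 0.255] [0.72 0.25]
RL [0.414 0.265] [0.411 0.26 ]
RR [0.409 0.095] [0.407 0.097]
plate top mid rear [0.435 0.162] [0.439 0.174]
roller [0.495 0.173] [0.493 0.173]
tin [0.536 0.024] [0.54 0.02] tape [0.644 0.318] [0.639 0.319]
reel [0.48756436 0.33483984 0.03      ] [0.48340108 0.33667139 0.03      ]
```

Clamp estimate: spindle at about (0.555, 0.174), heading about -1.8°. The knob sits at about -22° in world, so the cam is at about 1.93 rad. Sizes and heights agree. I'll go above the knob and take one close look.

```bash
cat >>h.py <<'E'
S=np.array([.5545,.1735]);H=-1.8
def fing(phi,off,rad=.080,tip=.060,flip=-90):
    p=np.radians(phi);u=np.array([np.cos(p),np.sin(p)]);t=np.array([-u[1],u[0]])
    q=S+rad*u-off*t
    return [q[0],q[1],tip+.182],[180,0,(phi+flip+180)%360-180]
E
python3 - <<'E'
from station import r
from h import *
print(r.sense()["orientation"])
for f in(-90,90):
    print(f,[None if (j:=r.inverse_kinematics(*fing(p,.02,flip=f))) is None else np.round([j[0],j[3],j[4],j[5]]) for p in(-22,10,40,70,90)])
r.grab(10)
p,o=fing(-22,.03,tip=.16)
j=r.inverse_kinematics(p,o);r.reach(p,o)
s=r.snapshot("wrist");cv2.imwrite("pics/w1.png",s["frame"][:,:,::-1]);np.savez("w1.npz",**s)
q=r.sense();print(q["clock"],q["joints"],q["opening"])
E
```

```text
[-1.79900133e+02 -7.00273993e-03  1.45964909e+01]
-90 [array([   8.,    0.,   88., -150.]), None, None, array([ 19.,  -0.,  89., 129.]), array([ 21.,  -0.,  88., 111.])]
90 [array([ 8., -0., 88., 30.]), array([12., -0., 89.,  2.]), array([ 15.,   0.,  89., -25.]), array([ 19.,   0.,  89., -51.]), array([ 21.,   0.,  88., -69.])]
4.4417 [ 7.44970750e+00  9.36315031e+00  7.23529206e+01 -9.30705570e-03
  9.82773606e+01 -1.50477818e+02] 0.0008194053628931498
```

View pics/w1.png

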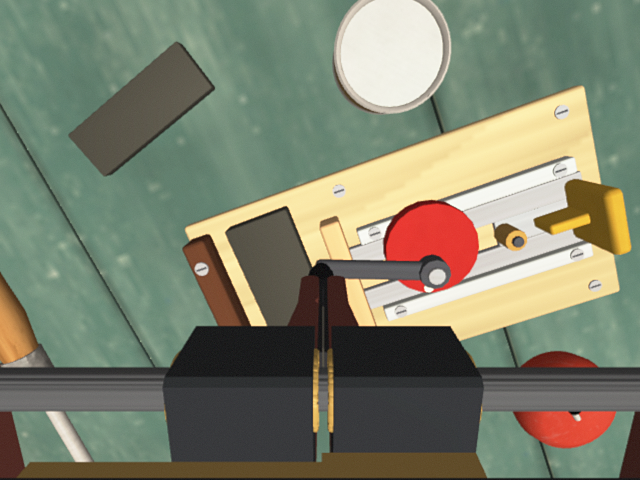

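The wrist view shows the spindle top at (436,272), the roller at (517,241), the plate at right (about 600,215) and the board corners. The knob is hidden by the fingertip at (320,270).

```bash
python3 - <<'E'
from station import r
from h import *
A=np.load("w1.npz")
P=lambda u,v,z:ray(A,u,v,z)[:2].round(4)
s=P(436,272,.058);ro=P(518,240,.042)
print(s,ro,np.linalg.norm(s-ro))
RR,RL,FR=P(584,87,.012),P(620,290,.012),P(186,227,.012)
print(RR,RL,FR)
d=FR-RR;h=np.degrees(np.arctan2(d[1],d[0]));print(h,np.linalg.norm(d)); d=FR-RR;
u=d/np.linalg.norm(d);n=np.array([-u[1],u[0]]);print("spindle from RR",RR+.145*u+.085*n)
print("dot",P(431,288,.04))
E
```

```text
[0.5547 0.1686] [0.4908 0.1748] 0.06420007788157266
[0.4073 0.0951] [0.4139 0.2616] [0.7186 0.0802]
-2.740302209894603 0.3116563812919607
spindle from RR [0.55619796 0.17307049]
dot [0.5597 0.1876]
```

```bash
sed -i 's/^S=.*/S=np.array([.5553,.1727]);H=-2.3/' h.py; python3 - <<'E'
from station import r
from h import *
r.reach(*fing(-24,.036,tip=.125,flip=90))
p,o=fing(-24,.036,flip=90);r.servo_line(p,o,speed=.1)
print(r.sense()["contact_force"].round(1) if hasattr(r.sense()["contact_force"],"round") else r.sense()["contact_force"])
for phi in(-22,-10,3,16,29,42,55,68,80):
    p,o=fing(phi,.0195,flip=90);r.servo_line(p,o,speed=.06)
    q=r.sense();print(phi,round(q["clock"],1),np.round(q["contact_force"],1))
p,o=fing(80,.032,flip=90);r.servo_line(p,o)
p[2]+=.07;r.servo_line(p,o)
for n in("side","scene","wrist"):
    s=r.snapshot(n);cv2.imwrite(f"pics/{n}2.png",s["frame"][:,:,::-1]);np.savez(n+"2.npz",**s)
print(r.sense()["clock"])
a=cv2.imread("pics/side2.png")[195:315,200:400];b=cv2.imread("pics/scene2.png")[200:320,220:380]
c=np.zeros((480,800,3),np.uint8);c[:240,:400]=cv2.resize(a,(400,240),interpolation=2);c[240:,:320]=cv2.resize(b,(320,240),interpolation=2)
c[:300,400:]=cv2.resize(cv2.imread("pics/wrist2.png"),(400,300));cv2.imwrite("pics/c2.png",c)
E
```

```text
[0.1 0.2 1. ]
-22 8.4 [-0.1  0.3  0.1]
-10 8.8 [-0.7 -0.8  0.8]
3 9.3 [ 1.5 -0.1 -0.8]
16 9.7 [-1.1  0.1 -0.7]
29 10.2 [ 0.2 -2.  -1.6]
42 10.7 [ 0.2 -1.9 -1. ]
55 11.1 [ 0.2 -1.2 -0.5]
68 11.6 [ 1.5 -1.3 -0.6]
80 12.0 [ 1.  -2.2  0. ]
13.0167
```

View pics/c2.png

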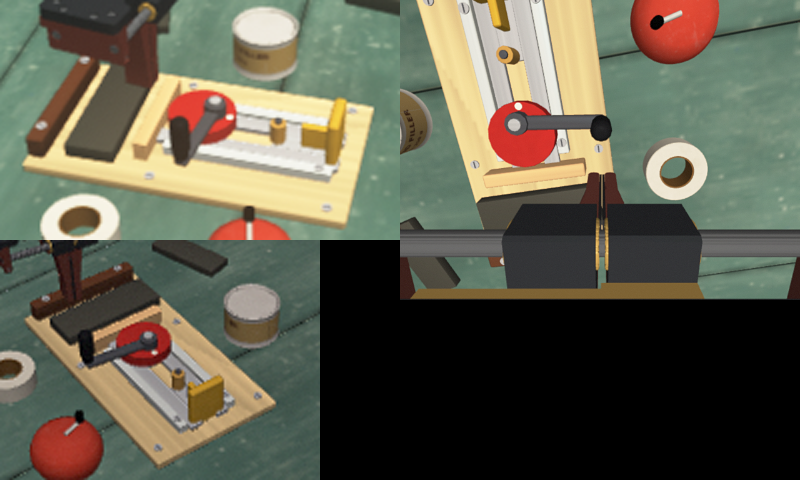

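The lever has swung to near board-left (knob top at wrist px ~(320,203), spindle (182,199), dot (189,170), roller (173,86)). I'll measure the remaining angle.

```bash
python3 - <<'E'
from h import *
A=np.load("wrist2.npz");f=A["frame"]
P=lambda u,v,z:ray(A,u,v,z)[:2]
hsv=cv2.cvtColor(f,cv2.COLOR_RGB2HSV)
m=cv2.inRange(hsv,(0,150,80),(10,255,255))|cv2.inRange(hsv,(170,150,80),(180,255,255))
ys,xs=np.nonzero(m[140:280,120:270]);print("red",xs.min()+120,xs.max()+120,ys.min()+140,ys.max()+140)
ang=lambda d:np.degrees(np.arctan2(d[1],d[0]))
s=P(182,199,.058);k=P(320,202,.095);d=P(189,170,.04);ro=P(173,85,.042)
print(s,k,ang(k-s),np.linalg.norm(k-s));print("dot",d,ang(d-s)-90,np.linalg.norm(d-s),"roller",ro,ang(s-ro),np.linalg.norm(ro-s))
# lever edges mid, board left edge
print("lever axis",ang(P(290,202,.05)-P(200,199,.05)))
e=np.array([P(*q,.012) for q in((306,0),(318,80),(334,190))]);print("board left edge",ang(e[2]-e[0]))
cv2.imwrite("pics/c3.png",cv2.resize(f[0:340,20:400][:,:,::-1],(670,600),interpolation=2))
E
```

```text
red 141 251 161 267
[0.55479668 0.17095351] [0.56350301 0.25044531] 83.74959686997695 0.07996715360802159
dot [0.54036576 0.17315107] 81.34143640014028 0.01459728157369982 roller [0.49178447 0.17739024] -5.832564754024741 0.06334010563211798
lever axis 78.0244749631422
board left edge -1.3005860061904089
```

View pics/c3.png

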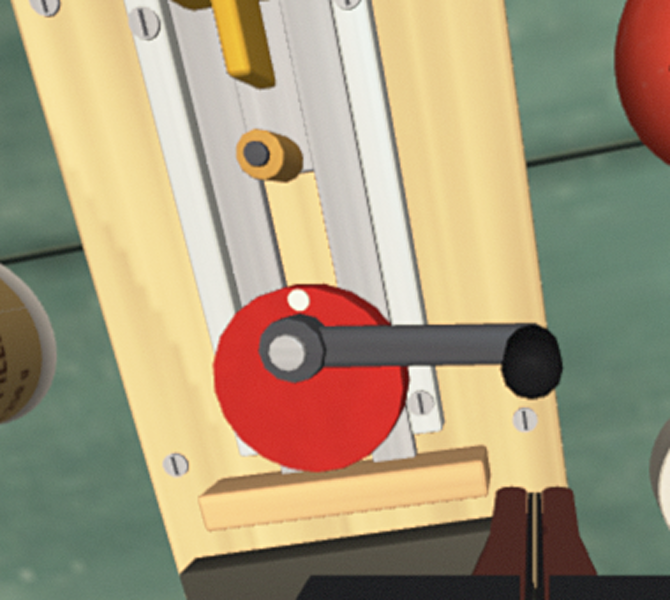

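```bash
python3 - <<'E'
from h import *
A=np.load("wrist2.npz")
P=lambda u,v,z:ray(A,20+u/1.7632,v/1.7647,z)[:2]
ang=lambda a,b:np.degrees(np.arctan2(*(b-a)[::-1])).round(2)
print("lever edge upper",ang(P(330,327,.05),P(505,324,.05)),"mid",ang(P(330,345,.05),P(498,344,.05)))
print("knob",ang(P(287,352,.058),P(531,360,.095)))
print("dot+90",ang(P(298,300,.04),P(287,352,.058))+90, P(298,300,.04),P(287,352,.058))
print("disc ctr",P(311,378,.04), ang(P(298,300,.04),P(311,378,.04))+90)
print("boardL",ang(P(503,0,.012),P(566,487,.012)),"boardR",ang(P(12,10,.012),P(178,570,.012)))
print("screwsL/R pair",ang(P(175,464,.012),P(525,419,.012))-90)
print("guideL in edge top",ang(P(343,10,.024),P(411,430,.024)),"jaw",ang(P(207,496,.036),P(487,447,.036))-90)
E
```

```text
lever edge upper 80.94 mid 80.31
knob 83.23
dot+90 82.91 [0.54036725 0.17315752] [0.55513848 0.17131972]
disc ctr [0.56786172 0.17054509] 84.57
boardL -2.45 boardR -2.21
screwsL/R pair -2.4399999999999977
guideL in edge top -3.77 jaw 0.3400000000000034
```

Heading is about -2.4° and the lever is at about 82.8°, so it needs about +4.8° more.

```bash
sed -i 's/^S=.*/S=np.array([.5553,.1727]);H=-2.4/' h.py; python3 - <<'E'
from station import r
from h import *
p,o=fing(80,.032,flip=90);r.servo_line(p,o)
p,o=fing(84.8,.0195,flip=90);r.servo_line(p,o,speed=.04);print(np.round(r.sense()["contact_force"],1))
p,o=fing(84.8,.032,flip=90);r.servo_line(p,o)
p[2]+=.07;r.servo_line(p,o)
s=r.snapshot("wrist");np.savez("wrist4.npz",**s)
f=s["frame"];cv2.imwrite("pics/c4.png",cv2.resize(f[0:340,20:400][:,:,::-1],(670,600),interpolation=2))
print(r.sense()["clock"])
E
```

```text
[2.5 0.7 0.6]
15.1833
```

View pics/c4.png

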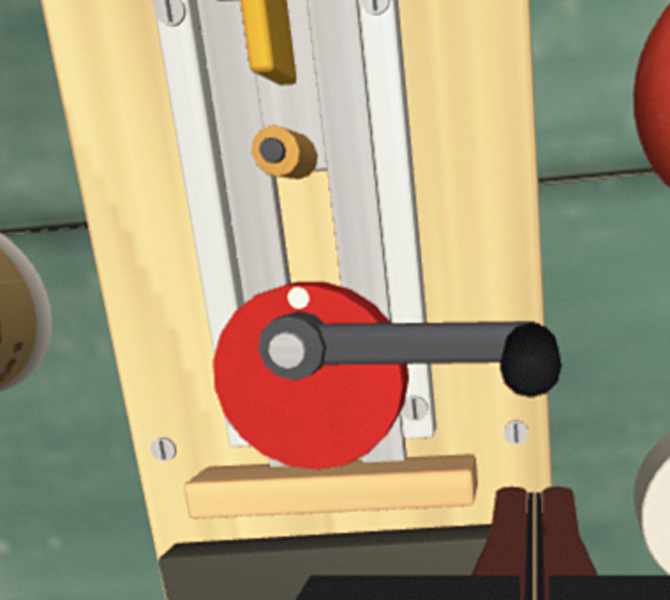

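```bash
python3 - <<'E'
from h import *
A=np.load("wrist4.npz")
P=lambda u,v,z:ray(A,20+u/1.7632,v/1.7647,z)[:2]
ang=lambda a,b:np.degrees(np.arctan2(*(b-a)[::-1])).round(2)
print("lever",ang(P(330,325,.05),P(505,323,.05)),ang(P(330,343,.05),P(498,342,.05)))
print("knob",ang(P(287,350,.058),P(531,359,.095)),"dot",ang(P(298,297,.04),P(287,350,.058))+90,"disc",ang(P(298,297,.04),P(311,375,.04))+90)
print("screws",ang(P(163,449,.012),P(515,432,.012))-90,"boardR",ang(P(45,10,.012),P(158,545,.012)))
print("spindle",P(287,350,.058),"roller",P(272,150,.042))
E
```

```text
lever 85.41 85.1
knob 87.78 dot 87.33 disc 89.35
screws -2.3599999999999994 boardR -2.17
spindle [0.55529506 0.17136441] roller [0.49212787 0.17279244]
```

The cam is at 0 within about 1–2°. Now I'll push the plate with force monitoring.

```bash
cat >push.py <<'E'
from station import r
from h import *
S=np.array([.5553,.1722]);h=np.radians(H);u=np.array([np.cos(h),np.sin(h)]);o=[180,0,180+H]
def at(x,tip): q=S+x*u;return [q[0],q[1],tip+.182]
p=at(-.165,.13)
r.servo_line(p,o,speed=.15)
r.servo_line(at(-.165,.036),speed=.1)
x=-.165;n=0
f0=np.array(r.sense()["contact_force"])[:2]@u
while x<-.085:
    x+=.003 if x<-.112 else .0015
    r.servo_line(at(x,.036),speed=.03)
    q=r.sense();f=-(np.array(q["contact_force"])[:2]@u-f0)
    print(round(x,4),round(f,1),end=" | ")
    if f>13:break
print(q["clock"])
r.wait(.3)
r.servo_line(at(x-.04,.036),speed=.1);r.servo_line(at(-.165,.14),speed=.15)
a=at(-.2,.2);r.servo_line([a[0],a[1]-.2,a[2]],speed=.25)
ims=[]
for n in("side","scene"):
    s=r.snapshot(n);np.savez(n+"5.npz",**s);f=s["frame"][:,:,::-1]
    ims.append(cv2.resize(f[195:315,200:400] if n=="side" else f[200:320,220:380],(500,300) if n=="side" else (400,300),interpolation=2))
c=np.zeros((600,500,3),np.uint8);c[:300]=ims[0];c[300:,:400]=ims[1];cv2.imwrite("pics/c5.png",c)
print(r.sense()["clock"])
E
python3 push.py
```

```text
-0.162 -0.1 | -0.159 0.2 | -0.156 0.1 | -0.153 -0.1 | -0.15 -0.2 | -0.147 0.0 | -0.144 0.5 | -0.141 -0.1 | -0.138 -0.1 | -0.135 0.8 | -0.132 3.2 | -0.129 2.1 | -0.126 2.1 | -0.123 2.3 | -0.12 2.6 | -0.117 3.7 | -0.114 5.8 | -0.111 5.6 | -0.1095 6.3 | -0.108 6.3 | -0.1065 7.3 | -0.105 7.2 | -0.1035 5.9 | -0.102 8.3 | -0.1005 14.7 | 24.1167
26.9167
```

View pics/c5.png

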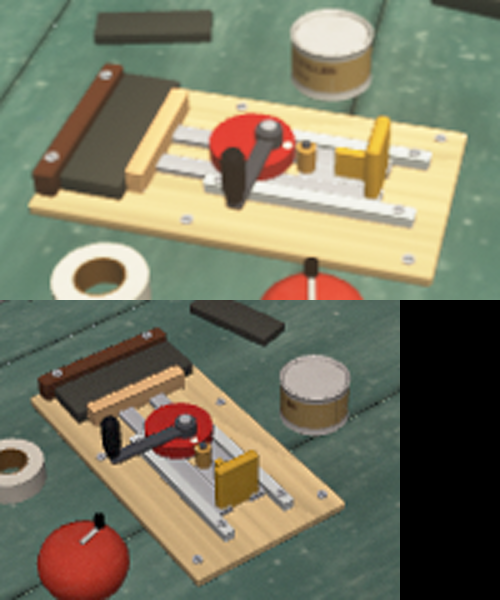

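The jaw is now against the stone and the stone against the fence, with a force rise to 14.7 N. I'll take one overhead look to confirm it is flush and the cam angle is unchanged.

```bash
python3 - <<'E'
from station import r
from h import *
r.reach([.62,.10,.42],[180,0,0]) if False else r.reach([.50,.19,.45],[180,0,180+H])
s=r.snapshot("wrist");np.savez("wrist6.npz",**s)
cv2.imwrite("pics/c6.png",cv2.resize(s["frame"][:,:,::-1],(800,600),interpolation=2))
print(r.sense()["clock"])
E
```

```text
27.9917
```

View pics/c6.png

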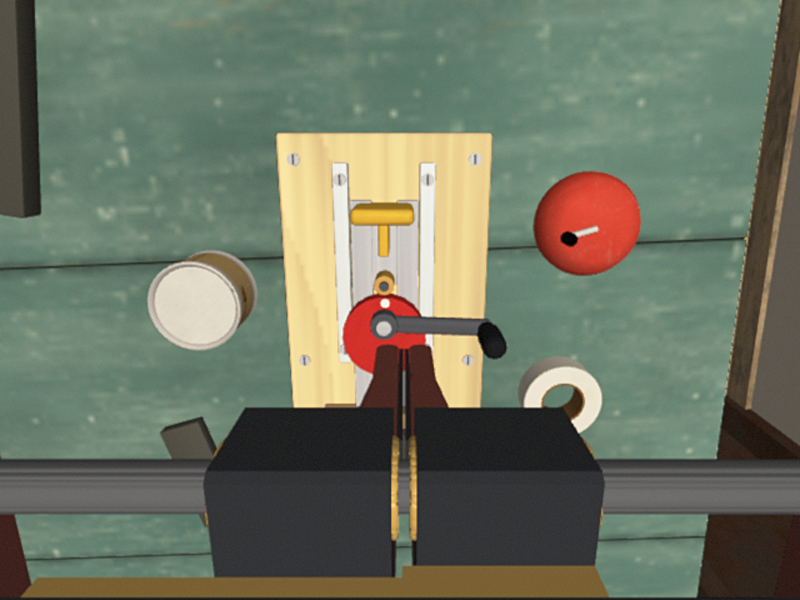

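The dot (385,303), roller (385,286) and spindle (384,327) are in line, and the lever is square to the left. The stone is hidden, so I'll take one last look from the other side.

```bash
python3 - <<'E'
from station import r
from h import *
r.reach([.50,.19,.42],[180,0,H])
s=r.snapshot("wrist");np.savez("wrist7.npz",**s)
cv2.imwrite("pics/c7.png",cv2.resize(s["frame"][:,:,::-1],(800,600),interpolation=2))
print(r.sense()["clock"])
E
```

```text
30.6917
```

View pics/c7.png

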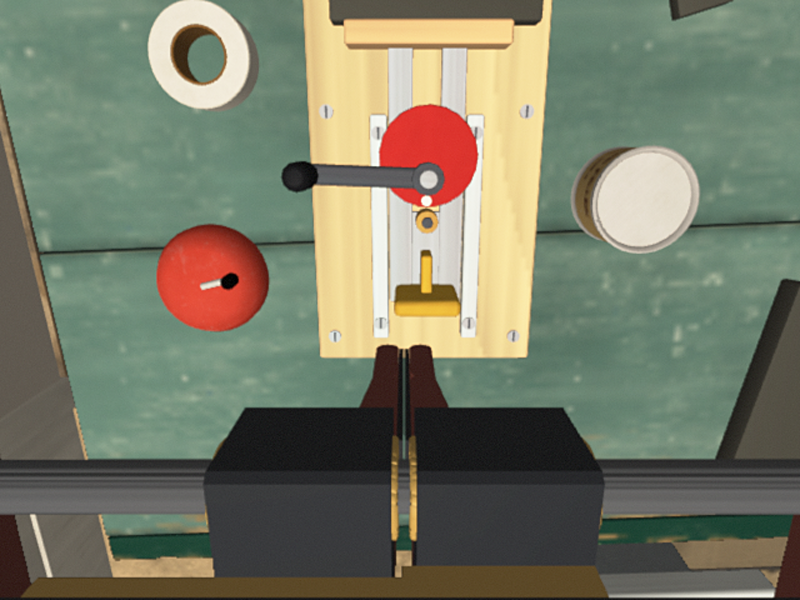

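The stone's edge lies flat and parallel to the jaw at the top of the picture (y≈21). I'll check the jaw position numerically.

```bash
python3 - <<'E'
from h import *
u=np.array([np.cos(np.radians(H)),np.sin(np.radians(H))])
A=np.load("wrist7.npz");P=lambda u_,v,z:ray(A,u_*.8,v*.8,z)[:2]
s=P(428,180,.058)
print("spindle",s,"jaw front x",[((P(a,b,.036)-s)@u).round(4) for a,b in((350,21),(430,21),(508,22))],"roller",(P(427,223,.042)-s)@u,"board rear",(P(424,357,.012)-s)@u)
k=P(298,176,.095)-s;print("lever",np.degrees(np.arctan2(k[1],k[0]))-H)
B=np.load("side5.npz");Q=lambda a,b,z:ray(B,200+a/2.5,195+b/2.5,z)[:2]
print("side: jaw front top near/far",(Q(128,182,.036)-s)@u,(Q(180,90,.036)-s)@u,"fence face top near/far",(Q(54,182,.036)-s)@u,(Q(121,73,.036)-s)@u)
E
```

```text
spindle [0.55445502 0.17151656] jaw front x [np.float64(0.0988), np.float64(0.0988), np.float64(0.0981)] roller -0.030271654321116035 board rear -0.14362989077850652
lever 86.8317654743392
side: jaw front top near/far 0.09273823976470183 0.09283326126807673 fence face top near/far 0.14670224405904309 0.14897949829034277
```

```bash
python3 - <<'E'
from h import *
for n,sp,d,k in(("wrist6",(384,327),(385,303),(487,332)),("wrist7",(428,180),(426.5,201),(298,176))):
    A=np.load(n+".npz");f=A["frame"].astype(int)
    w=(f.min(2)>190).astype(np.uint8);x,y=int(d[0]*.8),int(d[1]*.8)
    W=np.zeros_like(w);W[y-6:y+7,x-6:x+7]=w[y-6:y+7,x-6:x+7]
    N,_,st,ce=cv2.connectedComponentsWithStats(W);i=min(range(1,N),key=lambda i:np.hypot(*(ce[i]-(x,y))))
    D=ray(A,*ce[i],.04)[:2];s=ray(A,sp[0]*.8,sp[1]*.8,.058)[:2];K=ray(A,k[0]*.8,k[1]*.8,.095)[:2]
    a=s-D;b=K-s;print(n,ce[i],st[i,4],"dot ang",np.degrees(np.arctan2(a[1],a[0]))-H,np.hypot(*a),"knob",np.degrees(np.arctan2(b[1],b[0]))-H-90,np.hypot(*b))
E
python3 - <<'E'
from station import r
from h import *
S=np.array([.5553,.1722]);h=np.radians(H);u=np.array([np.cos(h),np.sin(h)])
def at(x,tip): q=S+x*u;return [q[0],q[1],tip+.182]
r.reach(at(-.165,.13),[180,0,H]);r.servo_line(at(-.165,.036),speed=.15)
f0=np.array(r.sense()["contact_force"])[:2]@u
r.servo_line(at(-.104,.036),speed=.06);x=-.104
while x<-.094:
    x+=.001;r.servo_line(at(x,.036),speed=.02);f=-(np.array(r.sense()["contact_force"])[:2]@u-f0);print(round(x,4),round(f,1),end=" | ")
    if f>20:break
r.wait(.2);r.servo_line(at(-.15,.036),speed=.12);r.servo_line(at(-.165,.16),speed=.15)
print(r.sense()["clock"])
E
```

```text
wrist6 [307.57575758 242.42424242] 33 dot ang 0.5248057753460913 0.01388146481289694 knob 7.154281398974376 0.07356035330447598
wrist7 [340.64705882 160.33333333] 51 dot ang -2.0375520704918 0.014850657614216257 knob -3.168234525660793 0.07757640242529992
-0.103 0.4 | -0.102 4.5 | -0.101 10.3 | -0.1 14.9 | -0.099 20.2 | 36.3083
```

The second push met a steady, stiff rise from where the plate already stood, so the jaw is home. The readings put the cam within about 3° of 0. The robot is clear, so I'm handing in.

```bash
python3 -c "
from station import r
print(r.hand_in())"
```

```text
the job is handed in; nothing more can be done
None
```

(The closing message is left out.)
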